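# Locate a pump housing in the inspection nest

### The job

Locate the pump housing that stands on the steel plate, ready for inspection, by pushing it along the plate with the fingertips: its long side flat against the rail and its short end up against the stop block, with no gap at either. Only push it: do not pick it up, carry it or tip it. Leave the pinion, the spacer and the dial gauge where they are, and finish with the hand clear.

Things in the scene. Friction and masses are not known exactly. Their poses are not given: they have to be found in the camera images.
- plate: Dark steel plate fixed to the bench, 300 (x) x 360 (y) x 15 mm thick, turned up to 15 degrees; origin at the centre of its underside, at bench height. Along its +x side (away from the robot) a fixed steel rail runs the full length in y, 25 mm thick, 30 mm above the plate's top; the rail's inner face (robot's side) lies at x = +105 mm in the plate's frame.
- stop: Square steel stop block, fixed on the plate against the rail near its +y or -y end (135 to 155 mm from the plate's middle): 30 x 30 mm, 45 mm high plus a 6 mm bolt head; origin at the centre of its underside, axes parallel to the plate's. The housing belongs on the side towards the plate's middle, touching the stop's face 15 mm from its centre.
- housing: Loose aluminium pump housing, 88 (x) x 100 (y) x 40 mm high, two upright 36 mm bores; 0.5 to 0.85 kg; origin at the centre of its underside. Long sides: faces at x = +-44 mm; short ends: y = +-50 mm. Starts on the plate near its middle, up to 20 degrees askew, +x side nearer the rail. Lightly oiled: slides at 1 to 4 N, and squares up when pushed at mid face against the rail.
- pinion: Bystander: loose steel pinion shaft standing upright on the plate near the rail at the end opposite the stop: 30 mm diameter for the lower 28 mm, then 16 mm diameter up to 50 mm; origin at the centre of its underside. Leave alone.
- spacer: Bystander: loose brass spacer ring lying on the plate near a corner on the robot's side, 40 mm outside and 22 mm inside diameter, 20 mm high; origin at the centre of its underside. Leave alone.
- gauge: Bystander: loose dial gauge lying face up on the bench to the left of the plate, round body 56 mm diameter and 16 mm high, with a thin stem reaching 72 mm from the centre along its x; origin at the centre of its underside. Leave alone.
Not all that is in view belongs to the job. There is more than one size of the housing; the job needs the middle-sized.

How it is judged:
By the outcome, as a careful person would: the job done as asked, in the order asked, and still so for the second after the job is handed in, with the robot touching nothing.
It also fails if it takes over 48 s, if anything falls off the work surface, if the arm or the gripper's body presses on something with over 40 N, if the wrist force passes 120 N, or if a joint passes its speed limit or range.

### The arm

A 6-joint arm with a two-finger parallel gripper is mounted at the origin on the work surface. World frame = base frame: x ahead of the robot, y to its left, z up, the work surface at z = 0. Lengths are in m, angles in rad, forces in N, time in s.
With the tool pointing down it reaches from about 0.35 to 0.975 m from the base axis. Payload 4.9 kg.
Tool frame: the origin (TCP) lies midway between the tips of the shut fingers; the grasp point (between the pads) lies 19 mm behind it (manip.pinch_z is the distance from the TCP to the grasp point, in m); z points along the fingers, y is the direction in which the jaws open and shut (so a half turn about z gives the same grasp; the last joint's range is limited). The gripper opens to 85 mm and grips with 20 to 120 N. Pads are 22 mm wide; open, the fingers measure 114 mm over their backs; the gripper's body (76 mm by 85 mm) begins 54 mm behind the grasp point. The pads swing forward as they close: fully open they stand 13 mm farther back than shut.
Start: joints at [-1.406, 0.053, 1.613, -0, 1.476, -0.119], TCP at [0.175, -0.6, 0.231] pointing down, gripper open.
Joint ranges: [-3.01, 3.01], [-1.01, 2.22], [0.06, 2.58], [-1.02, 4.17], [0.09, 2.62], [-3.14, 3.14]. Speed limits (rad/s): [2.57, 2.57, 3.14, 3.14, 3.14, 3.14].

### API

Orientations are given as a unit quaternion [w, x, y, z].
In Python, from plant import manip gives the robot as it stands.
- The arm moves only by the tool drive_tool, never from a script. Its argument "commands" is text: rows parted by semicolons, each of 5 numbers parted by spaces: the finger opening in mm, from 0 to 85.4, then the shift along the tool's x, y, z in units of 30 mm (1.0 is 30 mm), then the turn about the tool's z in degrees. A call has exactly 8 rows; each row shifts and turns the commanded pose from where the row before left it, along the tool's axes as they then stand; what a row does not reach is not made up. A row lasts 1/8 s, in which the tool goes at most 62.5 mm and 10.7 degrees, less where a joint would pass 70% of its speed; a pose out of reach is approached as far as the arm can. A call is refused whole if a number of a shift passes 1 or a number of a turn 10.7, either way. A call with a gripper value outside its range is refused whole. The fingers move at their own pace and stop on an object; the grip force is fixed at half the most. Time passes only in rows, so rows that do not move let the fingers close, or fill a call up. It gives the time, the measured TCP pose, the force and the opening at its end, in the units of the state.
- manip.state(): the state, without advancing time (a new reading comes with each control period).
- manip.grab_frame(name): name is "side" or "top"; returns the picture (384x512x3 uint8, red, green, blue); there is no depth.
- manip.camera_params(name): a dict with "fx", "fy", "cx", "cy" (pixels), "distortion" ([k1, k2, p1, p2, k3] as OpenCV has them; the pictures are not rectified), "xyz" and "orientation" of the camera in the world. Camera axes: x right, y down, z forward; pixel columns grow to the right and rows downward; lengths in m; the calibration is good to about 2 mm. A picture is of the moment at which its call begins. camera_params takes no time and is no camera call.
- manip.job_done(): hands the job in, once; it reports no verdict.
The state is a dict: "time": time; "joint_pos": joint angles; "joint_vel": joint speeds; "joint_efforts": joint torques, N m; "tool_pos": TCP position; "tool_rot": TCP orientation; "contact_force": force on the tool from outside, world axes, zero at the start; "ft_torque": the same for the moment, N m; "gripper_width": opening from 0.0 (shut) to 1.0 (fully open).
Only numpy, scipy, OpenCV 4.12 (cv2) and the standard library are available. Lean on these libraries where they do the work, as an engineer would, in place of code of your own. Each camera call takes 0.05 s, during which the arm holds its last target. There are 200 camera calls.

## Working session

There is one attempt and no reset: what is moved stays moved. The work goes in short steps, Python scripts to look and compute and a tool call to move; the robot and the scene stay as the last step left them, time stands still between calls to the robot, and variables do not carry over. Pictures are saved under pics/ and viewed, about 8 in all and at most 12, crops included, and the job is handed in when it is done.

Besides the shell and the picture viewer there is one more tool, called after "Emit:" as name(argument=value, ...), one argument or row to a line, values as JSON. drive_tool: Moves the arm, as the interface text tells. Its arguments: {"type":"object","properties":{"commands":{"type":"string"}},"required":["commands"]}

```bash
mkdir -p pics; python3 - <<'E'
from plant import manip
import cv2
for n in("top","side"):
    cv2.imwrite(f"pics/{n}0.png",cv2.resize(manip.grab_frame(n)[:,:,::-1],(800,600),interpolation=cv2.INTER_CUBIC)); print(manip.camera_params(n))
s=manip.state();print(s)
E
```

```text
{'fx': 438.0496240183622, 'fy': 438.0496240183622, 'cx': 248.70675454646, 'cy': 191.06227971308965, 'distortion': array([-0.05454348,  0.        ,  0.        ,  0.        ,  0.        ]), 'xyz': array([0.35859302, 0.05908583, 1.40292472]), 'orientation': array([ 0.06839427, -0.69868567,  0.70912772, -0.06556243])}
{'fx': 392.40881924385303, 'fy': 392.40881924385303, 'cx': 255.67410226213028, 'cy': 187.9284648770444, 'distortion': array([0.03802883, 0.        , 0.        , 0.        , 0.        ]), 'xyz': array([0.4615377 , 0.7712486 , 0.88384862]), 'orientation': array([ 0.03420774, -0.07231022,  0.93534118, -0.34458371])}
{'time': 0.1, 'joint_pos': array([-1.40595599e+00,  5.32968677e-02,  1.61415527e+00, -6.48897040e-05,
        1.47598474e+00, -1.18988958e-01]), 'joint_vel': array([ 4.37850874e-04, -1.13697967e-05, -2.22220392e-03,  1.56895932e-03,
       -5.97265008e-04,  5.92206071e-04]), 'joint_efforts': array([-1.17178733e-03, -3.94909501e+01, -3.71364856e+01, -2.41712805e-04,
        3.93787224e-03, -1.85914899e-05]), 'tool_pos': array([ 0.17491801, -0.59943979,  0.23018306]), 'tool_rot': array([-9.21130576e-04,  9.89946146e-01,  1.41441781e-01, -5.34260293e-05]), 'contact_force': array([ 0.50644756, -0.23040325, -0.10490618]), 'ft_torque': array([ 0.00881551, -0.0252314 ,  0.05489329]), 'gripper_width': 0.9996285760017016}
```

View pics/top0.png

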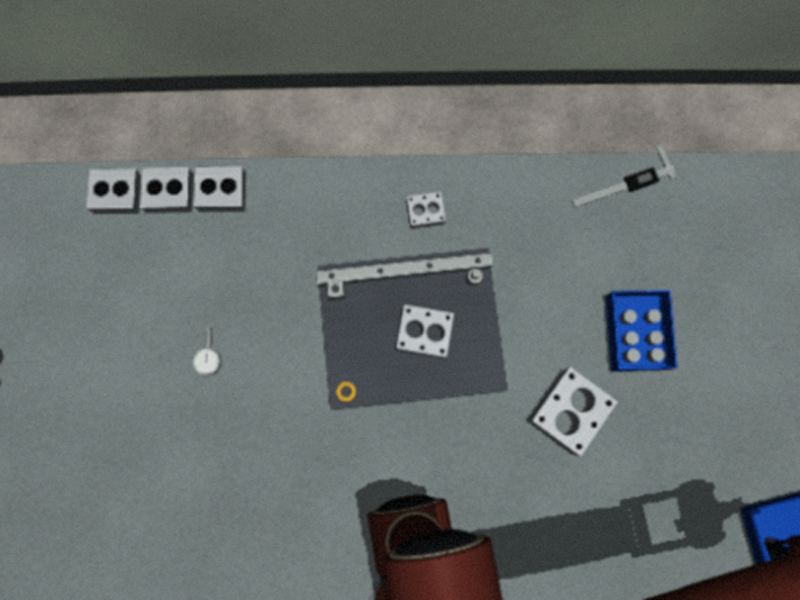

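View pics/side0.png

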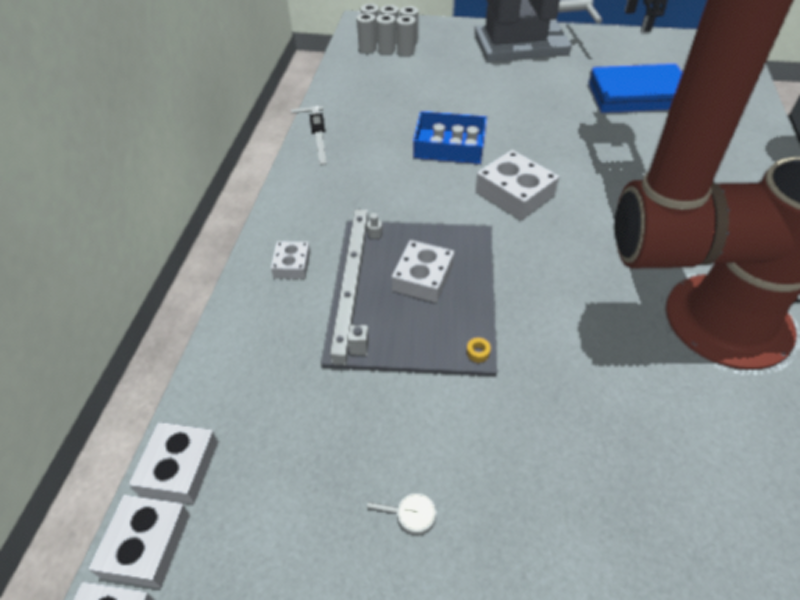

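The top view shows the plate with its corners near (320,270), (490,250), (507,388) and (331,409). The stop is at (336,289), which is the +y end, the pinion at (475,276), the housing at (426,331) and the spacer at (346,391). I'll take a crop to measure from.

```bash
cat > h.py <<'E'
from plant import manip
import cv2, numpy as np
from scipy.spatial.transform import Rotation as R
def ray(n,uv,z):
    p=manip.camera_params(n); K=np.array([[p['fx'],0,p['cx']],[0,p['fy'],p['cy']],[0,0,1]])
    u=cv2.undistortPoints(np.array(uv,float).reshape(-1,1,2),K,p['distortion']).reshape(-1,2)
    q=p['orientation']; d=R.from_quat([q[1],q[2],q[3],q[0]]).apply(np.c_[u,np.ones(len(u))])
    return p['xyz']+d*((z-p['xyz'][2])/d[:,2])[:,None]
def crop(n,x0,y0,w,h,f,name):
    c=manip.grab_frame(n)[y0:y0+h,x0:x0+w,::-1]
    cv2.imwrite('pics/'+name,cv2.resize(c,None,fx=f,fy=f,interpolation=cv2.INTER_CUBIC))
E
python3 -c "
from h import *
crop('top',198,152,132,116,6,'c1.png')"
```

```text
(no output)
```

View pics/c1.png

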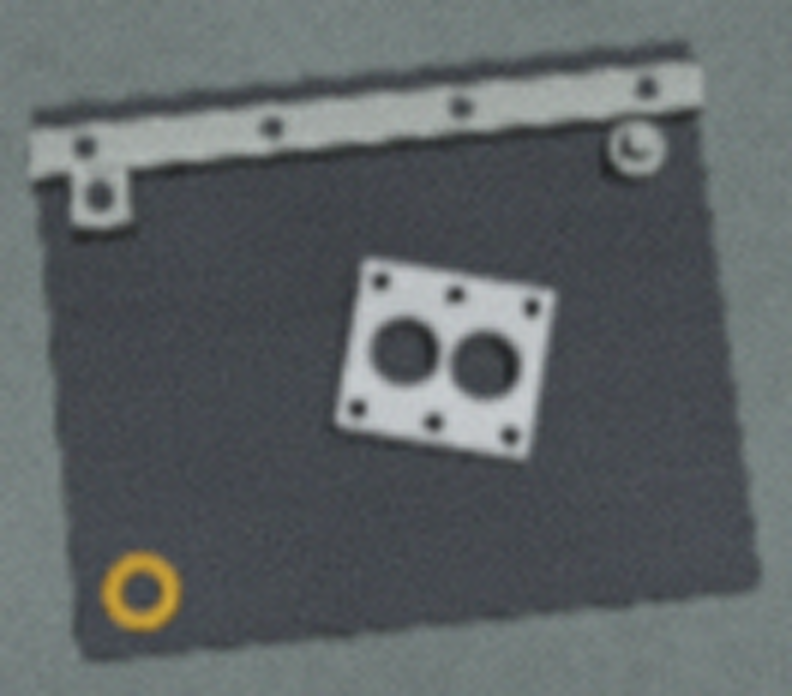

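The crop shows the housing's top corners at (363,258), (556,291), (528,460) and (337,424). The inner edge of the rail top runs from (36,182) to (702,112), and the stop's right face is near x=131.

```bash
cat >> h.py <<'E'
def cw(pts,z,x0=198,y0=152,f=6): return ray('top',[((x+.5)/f-.5+x0,(y+.5)/f-.5+y0) for x,y in pts],z)[:,:2]
E
python3 - <<'E'
from h import *
np.set_printoptions(precision=4,suppress=True)
H=cw([(363,258),(556,291),(528,460),(337,424)],.055);print('H',H,H.mean(0))
a=lambda v:np.degrees(np.arctan2(v[1],v[0]))
# long edge dir from right(-y) to left(+y)
print('H yaw',a(H[0]-H[1])-90,a(H[3]-H[2])-90,a(H[0]-H[3]),a(H[1]-H[2]))
Rl=cw([(36,182),(702,112)],.045);print('rail inner',Rl,a(Rl[0]-Rl[1])-90)
Ro=cw([(30,130),(700,62)],.045);print('outer',Ro,a(Ro[0]-Ro[1])-90)
P=cw([(83,660),(760,585)],.015);print('plate near',P,a(P[0]-P[1])-90)
S=cw([(131,170),(132,225),(75,230)],.060);print('stop',S)
print('pin',cw([(638,147)],.065),'spacer',cw([(141,591)],.035))
yaw=np.radians(a(P[0]-P[1])-90)
M=np.array([[np.cos(yaw),-np.sin(yaw)],[np.sin(yaw),np.cos(yaw)]])
c=P.mean(0)+M@[.15,0];print('plate c',c, 'rail local',(Rl-c)@M,'H local',(H-c)@M,(H.mean(0)-c)@M,'stop local',(S-c)@M)
E
```

```text
H [[ 0.6058  0.0335]
 [ 0.5868 -0.0666]
 [ 0.499  -0.0494]
 [ 0.5191  0.0485]] [ 0.5527 -0.0085]
H yaw -10.746711253961706 -11.6083419561283 -9.799589514524532 -11.067882820075393
rail inner [[ 0.6511  0.2054]
 [ 0.6837 -0.1483]] 5.262149285207883
outer [[ 0.6794  0.2087]
 [ 0.7111 -0.1484]] 5.072107476582701
plate near [[ 0.4017  0.1829]
 [ 0.4353 -0.1726]] 5.397005290939774
stop [[0.6536 0.154 ]
 [0.6242 0.1536]
 [0.622  0.1833]]
pin [[ 0.6607 -0.1109]] spacer [[0.4361 0.1511]]
plate c [0.5679 0.0193] rail local [[ 0.1004  0.1775]
 [ 0.0996 -0.1777]] H local [[ 0.0391  0.0106]
 [ 0.0108 -0.0872]
 [-0.0751 -0.0619]
 [-0.0459  0.0337]] [-0.0178 -0.0262] stop local [[0.098  0.1261]
 [0.0687 0.1284]
 [0.0693 0.1582]]
```

Emit:
drive_tool(
  commands="45 1 -0.75 0 0;45 1 -0.75 0 0;45 1 -0.75 0 0;45 1 -0.75 0 0;45 1 -0.75 0 0;45 1 -0.75 0 0;45 1 -0.75 0 0;45 1 -0.75 0 0",
)

```text
time: 1.15
tool_pos: [0.3555, -0.3587, 0.231]
tool_rot: [-0.0, 0.99, 0.141, -0.0]
contact_force: [0.1, -0.2, -0.4]
gripper_width: 0.53
```

Emit:
drive_tool(
  commands="45 1 -0.75 0 0;45 1 -0.75 0 0;45 1 -0.75 0 0;45 1 -0.75 0 0;45 1 -0.75 0 0;45 1 -0.75 0 0;45 1 -0.75 0 0;45 1 -0.4 0 0",
)

```text
time: 2.15
tool_pos: [0.5384, -0.1286, 0.231]
tool_rot: [-0.0, 0.99, 0.142, -0.0]
contact_force: [0.2, 0.3, 0.6]
gripper_width: 0.528
```

Emit:
drive_tool(
  commands="45 0 0 0 -9.9;45 0 0 0 -9.9;45 0 0 0 -9.9;45 0 0 0 -9.9;45 0 0 0 -9.9;45 0 0 0 -9.9;45 0 0 0 -9.9;45 0 0 0 -9.7",
)

```text
time: 3.15
tool_pos: [0.5377, -0.13, 0.2309]
tool_rot: [-0.0, 0.672, 0.741, -0.0]
contact_force: [-0.9, -0.1, 0.6]
gripper_width: 0.525
```

```bash
cat >> h.py <<'E'
C=np.array([.5679,.0193]);Y=np.radians(5.25);M=np.array([[np.cos(Y),-np.sin(Y)],[np.sin(Y),np.cos(Y)]])
def go(lx,ly,z):
    s=manip.state();p=s['tool_pos'];q=s['tool_rot'];r=R.from_quat([q[1],q[2],q[3],q[0]])
    w=np.r_[C+M@[lx,ly],z]; X=r.as_matrix()[:,0]
    print('local',np.round((p[:2]-C)@M,4),'z',p[2].round(4),'yaw',np.degrees(np.arctan2(X[1],X[0])).round(2),'F',s['contact_force'].round(1),'w',round(s['gripper_width'],3),'t',s['time'])
    print('units',np.round(r.inv().apply(w-p)/.03,2))
E
python3 -c "
from h import *
go(-.02,-.118,.022)"
```

```text
local [-0.0437 -0.1459] z 0.2309 yaw 95.58 F [-0.9 -0.1  0.6] w 0.525 t 3.15
units [0.92 0.8  6.96]
```

Emit:
drive_tool(
  commands="45 0.7 0.8 0.9 0.3;45 0 0 1 0;45 0 0 1 0;45 0 0 1 0;45 0 0 1 0;45 0 0 1 0;45 0 0 0.7 0;45 0 0 0.25 0",
)

```text
time: 4.15
tool_pos: [0.5585, -0.1065, 0.0238]
tool_rot: [-0.002, 0.676, 0.737, -0.001]
contact_force: [0.2, 0.2, -0.2]
gripper_width: 0.531
```

```bash
python3 -c "
from h import *
go(-.02,-.004,.022)
crop('side',200,130,130,110,6,'s1.png')"
```

```text
local [-0.0209 -0.1244] z 0.0238 yaw 94.96 F [ 0.2  0.2 -0.2] w 0.531 t 4.15
units [4.01 0.01 0.07]
```

View pics/s1.png

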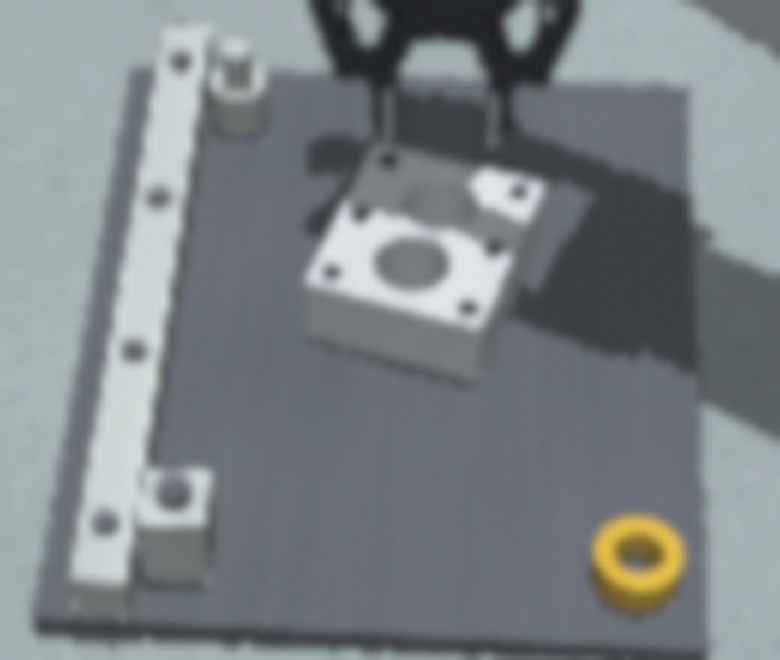

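The fingers, at about (390,110) and (495,110), stand behind the housing's −y end and clear of the pinion at (237,95). I'll push towards the stop.

Emit:
drive_tool(
  commands="45 0.3 0 0 0.3;45 0.35 0 0 0;45 0.35 0 0 0;45 0.35 0 0 0;45 0.35 0 0 0;45 0.35 0 0 0;45 0.35 0 0 0;45 0.35 0 0 0",
)

```text
time: 5.2
tool_pos: [0.553, -0.0241, 0.0258]
tool_rot: [-0.0, 0.678, 0.735, -0.0]
contact_force: [0.6, -1.8, 1.6]
gripper_width: 0.53
```

Emit:
drive_tool(
  commands="45 0.35 0 0 0;45 0.35 0 0 0;45 0.3 0 0 0;45 0.2 0 0 0;45 0 0 0 0;45 -0.6 0 0 0;45 -0.6 0 0 0;45 0 0 -0.5 0",
)

```text
time: 6.2
tool_pos: [0.5521, -0.0264, 0.04]
tool_rot: [-0.001, 0.679, 0.734, -0.001]
contact_force: [0.3, 0.1, -0.6]
gripper_width: 0.528
```

```bash
python3 -c "
from h import *
go(-.105,.066,.11)
crop('side',200,130,130,110,6,'s2.png')"
```

```text
local [-0.0199 -0.0441] z 0.04 yaw 94.49 F [ 0.3  0.1 -0.6] w 0.528 t 6.2
units [ 3.63 -2.89 -2.32]
```

View pics/s2.png

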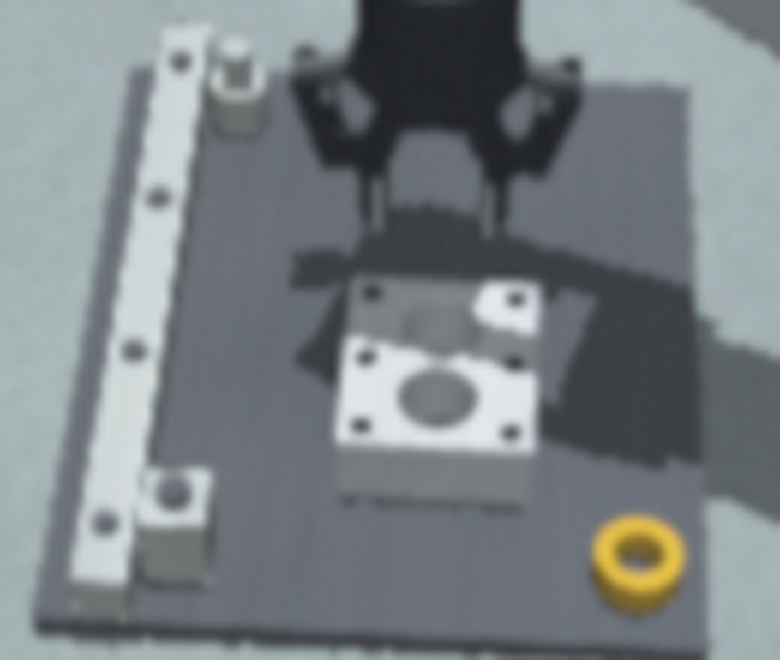

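The housing is now square to the plate and short of the stop. Next I'll lift, turn the hand and go round to the robot side.

Emit:
drive_tool(
  commands="45 -0.2 0 -1 0;45 0 0 -1 10;45 0 0 -0.5 10;45 0 0 0 10;45 0 0 0 10;45 0 0 0 10;45 0 0 0 10;45 0 0 0 10",
)

```text
time: 7.25
tool_pos: [0.554, -0.0306, 0.1168]
tool_rot: [0.0, 0.978, 0.211, 0.001]
contact_force: [-0.2, 0.2, 0.1]
gripper_width: 0.526
```

Emit:
drive_tool(
  commands="45 0 0 0 10;45 0 0 0 9.2;45 -1 -1 0 0;45 -1 -1 0 0;45 -0.8 -1 0 0;45 0 0 0 0;45 0 0 0 0;45 0 0 0 0",
)

```text
time: 8.25
tool_pos: [0.4623, 0.0503, 0.1164]
tool_rot: [0.0, 0.999, 0.047, 0.0]
contact_force: [-0.1, 0.2, -0.5]
gripper_width: 0.528
```

```bash
python3 -c "
from h import *
go(-.105,.056,.024)"
```

```text
local [-0.1023  0.0405] z 0.1164 yaw 5.41 F [-0.1  0.2 -0.5] w 0.528 t 8.25
units [-0.09 -0.52  3.08]
```

Emit:
drive_tool(
  commands="45 -0.1 -0.5 0 0;45 0 0 1 0;45 0 0 1 0;45 0 0 0.8 0;45 0 0 0.25 0;45 0.4 0 0 0;45 0.4 0 0 0;45 0.35 0 0 0",
)

```text
time: 9.25
tool_pos: [0.493, 0.0689, 0.0254]
tool_rot: [0.0, 0.999, 0.048, 0.001]
contact_force: [-2.6, -0.4, 0.5]
gripper_width: 0.526
```

Emit:
drive_tool(
  commands="45 0.35 0 0 0;45 0.35 0 0 0;45 0.35 0 0 0;45 0.35 0 0 0;45 0.25 0 0 0;45 0.2 0 0 0;45 0.1 0 0 0;45 0 0 0 0",
)

```text
time: 10.25
tool_pos: [0.5501, 0.0744, 0.0244]
tool_rot: [-0.0, 0.999, 0.048, 0.001]
contact_force: [0.5, -0.2, 0.5]
gripper_width: 0.525
```

```bash
python3 -c "
from h import *
go(.001,.056,.024)
crop('top',198,152,100,80,8,'c2.png')"
```

```text
local [-0.0127  0.0565] z 0.0244 yaw 5.46 F [ 0.5 -0.2  0.5] w 0.525 t 10.25
units [0.46 0.02 0.01]
```

View pics/c2.png

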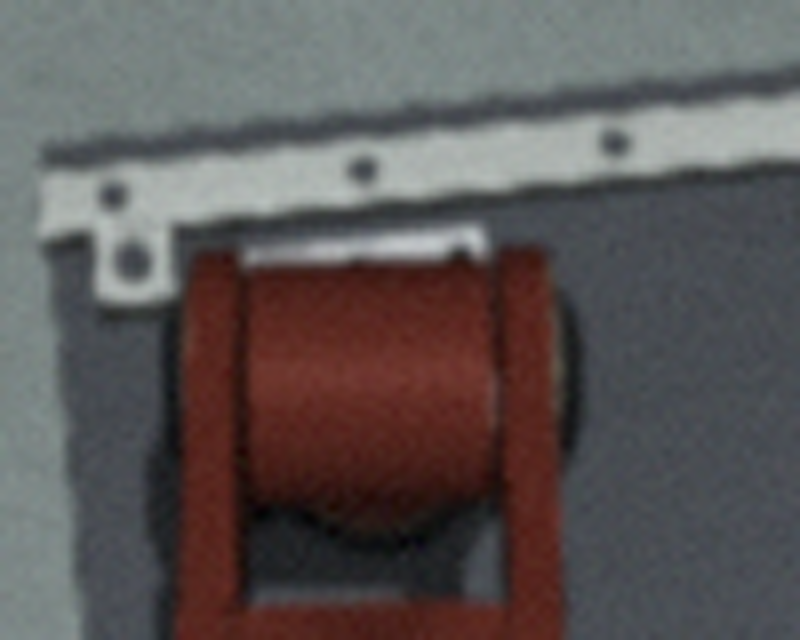

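The housing's rail-side edge, at about (365,243), is roughly 9 mm from the rail edge at (365,212). I'll keep pushing until the force rises.

Emit:
drive_tool(
  commands="45 0.15 0 0 0;45 0.1 0 0 0;45 0.05 0 0 0;45 0.05 0 0 0;45 0.03 0 0 0;45 0.03 0 0 0;45 0 0 0 0;45 0 0 0 0",
)

```text
time: 11.3
tool_pos: [0.562, 0.0756, 0.0243]
tool_rot: [-0.0, 0.999, 0.048, 0.0]
contact_force: [0.0, -0.7, -1.4]
gripper_width: 0.528
```

```bash
python3 -c "
from h import *
go(.001,.056,.024)"
```

```text
local [-0.0007  0.0566] z 0.0243 yaw 5.46 F [ 0.  -0.7 -1.4] w 0.528 t 11.3
units [0.06 0.02 0.01]
```

Emit:
drive_tool(
  commands="45 0.04 0 0 0;45 0.03 0 0 0;45 0.03 0 0 0;45 0.03 0 0 0;45 0 0 0 0;45 0 0 0 0;45 0 0 0 0;45 0 0 0 0",
)

```text
time: 12.3
tool_pos: [0.5659, 0.0759, 0.0244]
tool_rot: [0.0, 0.999, 0.048, 0.0]
contact_force: [-0.3, -0.5, -0.3]
gripper_width: 0.528
```

```bash
python3 -c "
from h import *
go(.001,.056,.024)"
```

```text
local [0.0032 0.0566] z 0.0244 yaw 5.46 F [-0.3 -0.5 -0.3] w 0.528 t 12.3
units [-0.07  0.02  0.01]
```

Emit:
drive_tool(
  commands="45 0.03 0 0 0;45 0.03 0 0 0;45 0.03 0 0 0;45 0.03 0 0 0;45 0 0 0 0;45 0 0 0 0;45 0 0 0 0;45 0 0 0 0",
)

```text
time: 13.3
tool_pos: [0.5678, 0.0762, 0.0238]
tool_rot: [0.0, 0.999, 0.047, -0.002]
contact_force: [-6.4, -0.6, 4.0]
gripper_width: 0.528
```

```bash
python3 -c "
from h import *
go(.001,.056,.024)"
```

```text
local [0.0051 0.0566] z 0.0238 yaw 5.44 F [-6.4 -0.6  4. ] w 0.528 t 13.3
units [-0.14  0.02 -0.01]
```

Rail contact at about 6 N. Next I'll back off, lift, shut the fingers and go round to the −y end.

Emit:
drive_tool(
  commands="45 -0.5 0 0 0;45 -0.5 0 0 0;20 0 0 -1 0;0 0 0 -1 0;0 0 0.9 -1 0;0 1 0.9 0 0;0 1 0.9 0 0;0 1 0.9 0 0",
)

```text
time: 14.3
tool_pos: [0.6398, -0.0263, 0.1147]
tool_rot: [0.0, 0.999, 0.048, 0.001]
contact_force: [0.1, 0.1, -0.2]
gripper_width: -0.001
```

```bash
python3 -c "
from h import *
go(.066,-.042,.024)"
```

```text
local [ 0.0674 -0.052 ] z 0.1147 yaw 5.46 F [ 0.1  0.1 -0.2] w -0.001 t 14.3
units [-0.05 -0.33  3.02]
```

Descend, check, then push.

Emit:
drive_tool(
  commands="0 0 0 1 -0.2;0 0 0 1 0;0 0 0 0.7 0;0 0 0 0.3 0;0 0 0 0 0;0 0 -0.3 0 0;0 0 -0.3 0 0;0 0 0 0 0",
)

```text
time: 15.3
tool_pos: [0.6379, -0.0066, 0.025]
tool_rot: [0.0, 0.999, 0.05, 0.001]
contact_force: [0.6, 0.5, 0.2]
gripper_width: 0.002
```

```bash
python3 -c "
from h import *
go(.066,.0125,.024)
crop('side',200,130,130,110,6,'s3.png')"
```

```text
local [ 0.0673 -0.0322] z 0.025 yaw 5.74 F [0.6 0.5 0.2] w 0.002 t 15.3
units [-0.03 -1.49  0.03]
```

View pics/s3.png

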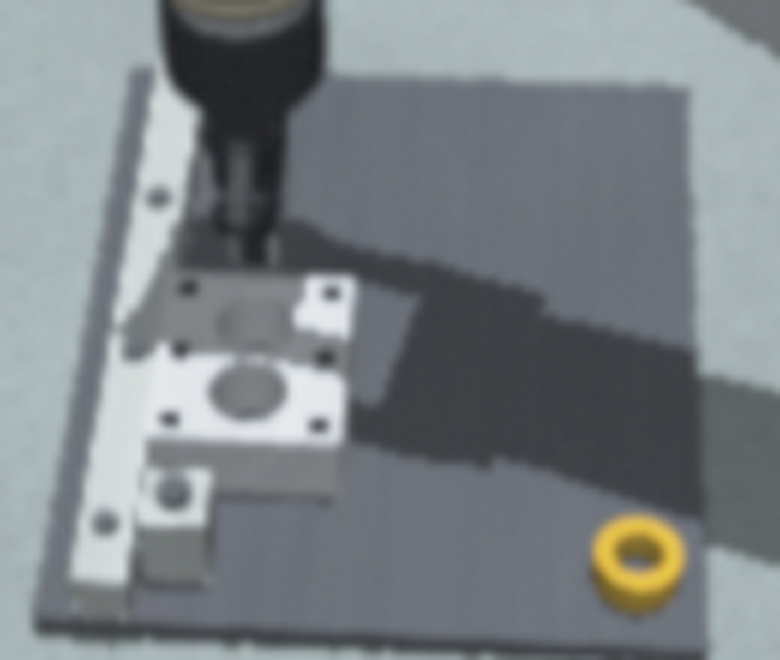

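The housing is flush with the rail and the finger stands at its −y end at (255,250). About 20 mm remains to the stop, so I'll push along the rail.

Emit:
drive_tool(
  commands="0 0 -0.2 0 0.4;0 0 -0.2 0 0;0 0 -0.2 0 0;0 0 -0.15 0 0;0 0 -0.15 0 0;0 0 -0.1 0 0;0 0 0 0 0;0 0 0 0 0",
)

```text
time: 16.35
tool_pos: [0.6348, 0.0224, 0.0243]
tool_rot: [-0.0, 0.999, 0.046, -0.0]
contact_force: [0.4, -0.8, 0.8]
gripper_width: 0.0
```

Emit:
drive_tool(
  commands="0 0 -0.06 0 0;0 0 -0.06 0 0;0 0 -0.05 0 0;0 0 -0.05 0 0;0 0 -0.03 0 0;0 0 0 0 0;0 0 0 0 0;0 0 0 0 0",
)

```text
time: 17.35
tool_pos: [0.6341, 0.0299, 0.0243]
tool_rot: [-0.0, 0.999, 0.046, 0.0]
contact_force: [0.0, -0.9, 0.7]
gripper_width: -0.001
```

```bash
python3 -c "
from h import *
go(.066,.0125,.024)"
```

```text
local [0.0669 0.0045] z 0.0243 yaw 5.26 F [ 0.  -0.9  0.7] w -0.001 t 17.35
units [-0.03 -0.27  0.01]
```

Emit:
drive_tool(
  commands="0 0 -0.05 0 0;0 0 -0.05 0 0;0 0 -0.04 0 0;0 0 -0.03 0 0;0 0 -0.03 0 0;0 0 0 0 0;0 0 0 0 0;0 0 0 0 0",
)

```text
time: 18.35
tool_pos: [0.6335, 0.0358, 0.0243]
tool_rot: [-0.0, 0.999, 0.046, 0.0]
contact_force: [-0.8, -0.2, -0.1]
gripper_width: -0.001
```

```bash
python3 -c "
from h import *
go(.066,.0125,.024)
crop('side',215,180,60,50,12,'s4.png')"
```

```text
local [0.0669 0.0105] z 0.0243 yaw 5.26 F [-0.8 -0.2 -0.1] w -0.001 t 18.35
units [-0.03 -0.07  0.01]
```

View pics/s4.png

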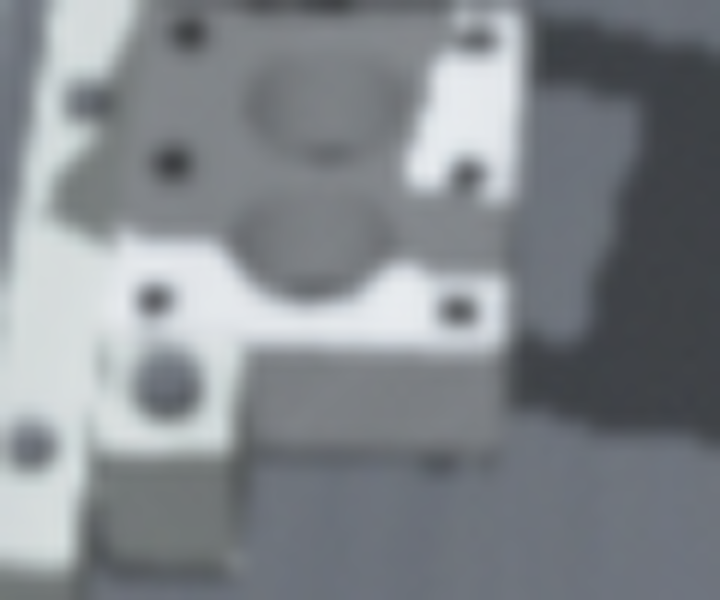

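The stop's top edge, at about (170,345), almost meets the housing's top edge at (370,348). I'll creep until the force rises.

Emit:
drive_tool(
  commands="0 0 -0.04 0 0;0 0 -0.04 0 0;0 0 -0.03 0 0;0 0 -0.03 0 0;0 0 0 0 0;0 0 0 0 0;0 0 0 0 0;0 0 0 0 0",
)

```text
time: 19.4
tool_pos: [0.6331, 0.0397, 0.0243]
tool_rot: [0.0, 0.999, 0.046, -0.0]
contact_force: [-0.5, -3.8, 0.7]
gripper_width: -0.002
```

```bash
python3 -c "
from h import *
go(.066,.0125,.024)"
```

```text
local [0.0668 0.0143] z 0.0243 yaw 5.26 F [-0.5 -3.8  0.7] w -0.002 t 19.4
units [-0.03  0.06  0.01]
```

Emit:
drive_tool(
  commands="0 0 -0.03 0 0;0 0 -0.02 0 0;0 0 0 0 0;0 0 0 0 0;0 0 0 0 0;0 0 0 0 0;0 0 0 0 0;0 0 0 0 0",
)

```text
time: 20.4
tool_pos: [0.6328, 0.0399, 0.0243]
tool_rot: [0.001, 0.999, 0.046, -0.0]
contact_force: [-1.0, -7.8, 0.2]
gripper_width: 0.001
```

```bash
python3 -c "
from h import *
go(.066,.0125,.024)"
```

```text
local [0.0665 0.0146] z 0.0243 yaw 5.27 F [-1.  -7.8  0.2] w 0.001 t 20.4
units [-0.02  0.07  0.01]
```

Stop contact is confirmed: the force rose to 8 N while the tool hardly moved. I'll back off and do a final squaring press on the long side.

Emit:
drive_tool(
  commands="0 0 0.25 0 0;0 0 0.25 0 0;0 0 0 -1 0;20 0 0 -1 0;45 0 0 -1 0;45 -1 0 0 0;45 -1 -0.6 0 0;45 -1 -1 0 0",
)

```text
time: 21.4
tool_pos: [0.5396, 0.0661, 0.1144]
tool_rot: [-0.0, 0.999, 0.045, 0.0]
contact_force: [0.8, 1.3, -0.1]
gripper_width: 0.527
```

Emit:
drive_tool(
  commands="45 -0.5 -1 0 0;45 0 0 0 0;45 0 0 1 0;45 0 0 1 0;45 0 0 0.7 0;45 0 0 0.3 0;45 0 0 0 0;45 0 0 0 0",
)

```text
time: 22.4
tool_pos: [0.5238, 0.0944, 0.0255]
tool_rot: [-0.0, 0.999, 0.046, 0.001]
contact_force: [-0.7, 0.2, 0.6]
gripper_width: 0.528
```

```bash
python3 -c "
from h import *
go(.003,.079,.024)"
```

```text
local [-0.037   0.0788] z 0.0255 yaw 5.25 F [-0.7  0.2  0.6] w 0.528 t 22.4
units [ 1.33 -0.01  0.05]
```

Emit:
drive_tool(
  commands="45 0.35 0 0 0;45 0.35 0 0 0;45 0.3 0 0 0;45 0.2 0 0 0;45 0.06 0 0 0;45 0.05 0 0 0;45 0.04 0 0 0;45 0.03 0 0 0",
)

```text
time: 23.4
tool_pos: [0.5638, 0.0983, 0.0243]
tool_rot: [0.0, 0.999, 0.046, -0.0]
contact_force: [-0.7, 0.2, -0.4]
gripper_width: 0.526
```

```bash
python3 -c "
from h import *
go(.006,.079,.024)"
```

```text
local [0.0031 0.079 ] z 0.0243 yaw 5.26 F [-0.7  0.2 -0.4] w 0.526 t 23.4
units [0.1  0.   0.01]
```

Emit:
drive_tool(
  commands="45 0.04 0 0 0;45 0.04 0 0 0;45 0.03 0 0 0;45 0.03 0 0 0;45 0 0 0 0;45 0 0 0 0;45 0 0 0 0;45 0 0 0 0",
)

```text
time: 24.4
tool_pos: [0.5659, 0.0985, 0.0236]
tool_rot: [0.0, 0.999, 0.046, -0.003]
contact_force: [-7.8, -0.4, 3.0]
gripper_width: 0.53
```

```bash
python3 -c "
from h import *
go(.006,.079,.024); print(manip.state()['ft_torque'])"
```

```text
local [0.0052 0.0791] z 0.0236 yaw 5.26 F [-7.8 -0.4  3. ] w 0.53 t 24.4
units [ 0.03  0.   -0.01]
[-0.10258255  1.15337253 -0.04651192]
```

The press is firm at the same place as before. Now I'll retreat clear and take a look.

Emit:
drive_tool(
  commands="45 -0.4 0 0 0;45 -0.6 0 0 0;45 0 0 -1 0;45 0 0 -1 0;45 0 0 -1 0;45 -0.6 1 -1 0;45 -0.6 1 -1 0;45 -0.6 1 -0.5 0",
)

```text
time: 25.4
tool_pos: [0.4931, 0.0004, 0.1917]
tool_rot: [0.001, 0.999, 0.046, 0.002]
contact_force: [-0.3, 0.1, 0.1]
gripper_width: 0.528
```

Emit:
drive_tool(
  commands="45 0 1 0 0;45 0 1 0 0;45 0 1 0 0;45 0 1 0 0;45 0 1 0 0;45 0 1 0 0;45 0 1 0 0;45 0 1 0 0",
)

```text
time: 26.4
tool_pos: [0.5147, -0.2387, 0.1894]
tool_rot: [0.0, 0.999, 0.046, 0.001]
contact_force: [0.1, -0.2, -0.1]
gripper_width: 0.524
```

```bash
python3 -c "
from h import *
im=sum(manip.grab_frame('top')[:,:,::-1].astype(float) for i in range(5))/5
c=np.uint8(im[165:225,200:280]); cv2.imwrite('pics/f1.png',cv2.resize(c,None,fx=10,fy=10,interpolation=cv2.INTER_CUBIC))
im=sum(manip.grab_frame('side')[:,:,::-1].astype(float) for i in range(5))/5
c=np.uint8(im[160:230,210:270]); cv2.imwrite('pics/f2.png',cv2.resize(c,None,fx=8,fy=8,interpolation=cv2.INTER_CUBIC))
go(0,0,.2)"
```

```text
local [-0.0764 -0.2503] z 0.1894 yaw 5.32 F [-0.7 -0.6 -0.1] w 0.527 t 26.9
units [ 2.56 -8.34 -0.35]
```

View pics/f1.png

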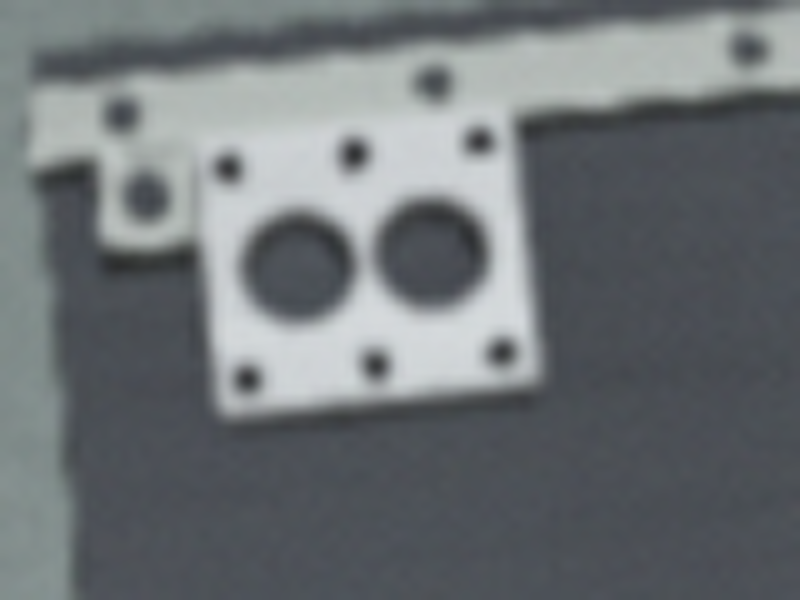

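View pics/f2.png

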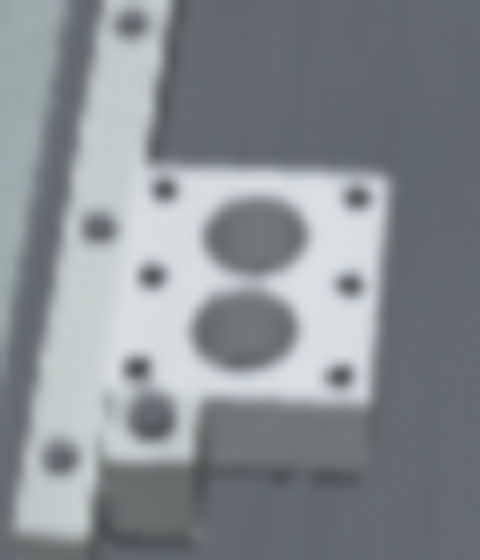

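Both views show the housing flush with the rail and at the stop. There is a faint grey line between the stop's edge at (192,200) and the housing's edge at (205,200). There's time left, so I'll check by touch with another gentle push towards the stop.

Emit:
drive_tool(
  commands="0 0.62 -0.9 0 0;0 0.62 -0.9 0 0;0 0.62 -0.9 0 0;0 0.62 -0.9 0 0;0 0.62 -0.9 0 0;0 0.62 -0.9 0 0;0 0.62 -0.9 0 0;0 0.62 -0.9 0 0",
)

```text
time: 27.9
tool_pos: [0.6434, -0.0074, 0.1894]
tool_rot: [0.0, 0.999, 0.046, 0.0]
contact_force: [-0.1, -0.0, -0.4]
gripper_width: 0.001
```

Emit:
drive_tool(
  commands="0 0 0 0 0;0 0 0 1 0;0 0 0 1 0;0 0 0 1 0;0 0 0 1 0;0 0 0 1 0;0 0 0 0.4 0;0 0 0 0 0",
)

```text
time: 28.9
tool_pos: [0.6423, -0.0092, 0.0267]
tool_rot: [-0.0, 0.999, 0.046, -0.001]
contact_force: [-0.3, -0.2, 0.0]
gripper_width: 0.001
```

```bash
python3 -c "
from h import *
go(.072,.011,.024)"
```

```text
local [ 0.0715 -0.0352] z 0.0267 yaw 5.24 F [-0.3 -0.2  0. ] w 0.001 t 28.9
units [ 0.02 -1.54  0.09]
```

Emit:
drive_tool(
  commands="0 0 -0.4 0.1 0;0 0 -0.4 0 0;0 0 -0.4 0 0;0 0 -0.25 0 0;0 0 -0.06 0 0;0 0 -0.03 0 0;0 0 0 0 0;0 0 0 0 0",
)

```text
time: 29.9
tool_pos: [0.6388, 0.0368, 0.0243]
tool_rot: [0.0, 0.999, 0.046, -0.0]
contact_force: [-0.1, 0.1, -0.5]
gripper_width: -0.001
```

```bash
python3 -c "
from h import *
go(.072,.015,.024)"
```

```text
local [0.0722 0.0109] z 0.0243 yaw 5.24 F [-0.1  0.1 -0.5] w -0.001 t 29.9
units [-0.01 -0.14  0.01]
```

Emit:
drive_tool(
  commands="0 0 -0.05 0 0;0 0 -0.03 0 0;0 0 -0.03 0 0;0 0 -0.02 0 0;0 0 -0.02 0 0;0 0 -0.02 0 0;0 0 0 0 0;0 0 0 0 0",
)

```text
time: 30.9
tool_pos: [0.6384, 0.0407, 0.0243]
tool_rot: [0.001, 0.999, 0.046, -0.0]
contact_force: [-1.1, -7.3, -0.3]
gripper_width: 0.002
```

```bash
python3 -c "
from h import *
go(.072,.015,.024)"
```

```text
local [0.0722 0.0149] z 0.0243 yaw 5.25 F [-1.1 -7.3 -0.3] w 0.002 t 30.9
units [-0.01 -0.    0.01]
```

Same place (14.9 mm against 14.6 mm before) and the same force, so it was already seated. I'll retreat and take a last look.

Emit:
drive_tool(
  commands="0 0 0.2 0 0;0 0 0.4 0 0;0 0 0 -1 0;0 0 0 -1 0;0 0 0 -1 0;0 -0.5 0.5 -1 0;0 -0.5 1 -1 0;0 -0.5 1 -0.5 0",
)

```text
time: 31.9
tool_pos: [0.6026, -0.0556, 0.1919]
tool_rot: [0.0, 0.999, 0.046, 0.002]
contact_force: [0.1, -0.3, 0.0]
gripper_width: -0.003
```

Emit:
drive_tool(
  commands="0 -0.7 1 0 0;0 -0.7 1 0 0;0 -0.7 1 0 0;0 -0.7 1 0 0;0 0 1 0 0;0 0 1 0 0;0 0 1 0 0;0 0 0 0 0",
)

```text
time: 32.9
tool_pos: [0.5375, -0.2732, 0.1893]
tool_rot: [-0.0, 0.999, 0.045, 0.0]
contact_force: [-1.2, 0.2, 0.3]
gripper_width: 0.001
```

```bash
python3 -c "
from h import *
im=sum(manip.grab_frame('top')[:,:,::-1].astype(float) for i in range(5))/5
c=np.uint8(im[152:268,198:330]); cv2.imwrite('pics/f3.png',cv2.resize(c,None,fx=6,fy=6,interpolation=cv2.INTER_CUBIC))
old=cv2.resize(cv2.imread('pics/f1.png'),(80,60),interpolation=cv2.INTER_AREA).astype(float).mean(2); new=im[165:225,200:280].mean(2)
# housing shift since previous look
print(cv2.phaseCorrelate(old[16:42,20:54].copy(),new[16:42,20:54].copy(),cv2.createHanningWindow((34,26),cv2.CV_64F)))
go(0,0,.2)"
```

```text
((-0.20834407930072274, 0.45559946001506546), 1.0027185697688756)
local [-0.0566 -0.2858] z 0.1893 yaw 5.32 F [ 0.6 -0.  -0.7] w -0.001 t 33.15
units [ 1.9  -9.53 -0.35]
```

View pics/f3.png

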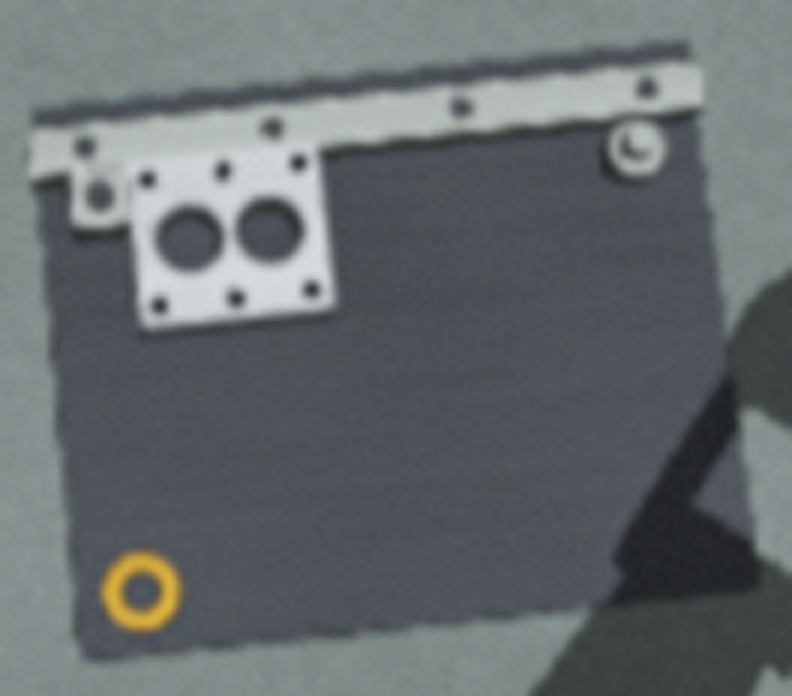

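Pinion (638,147) and spacer (141,591) are unchanged. The image correlation hints at a small housing shift since the last look, so I'll check it against a fixed part and a template match.

```bash
python3 -c "
from h import *
from scipy.ndimage import shift
from scipy.optimize import minimize
old=cv2.resize(cv2.imread('pics/f1.png'),(80,60),interpolation=cv2.INTER_AREA).astype(float).mean(2)
n=cv2.resize(cv2.imread('pics/f3.png'),(132,116),interpolation=cv2.INTER_AREA).astype(float).mean(2); new=n[13:73,2:82]
def f(sl): 
    e=lambda d:((shift(old,(d[0],d[1]),order=3,mode='nearest')-new)[sl]**2).mean()
    r=minimize(e,[0.1,.1],method='Nelder-Mead');return r.x.round(3),r.fun.round(2)
print('housing bores/edge',f(np.s_[19:44,22:56]),'left half',f(np.s_[19:44,22:38]),'right half',f(np.s_[19:44,38:56]))
print('fixed rail R',f(np.s_[1:15,56:78]),'stop+rail L',f(np.s_[4:28,3:18]))
"
```

```text
housing bores/edge (array([ 0.058, -0.206]), np.float64(11.53)) left half (array([ 0.087, -0.214]), np.float64(12.33)) right half (array([ 0.028, -0.202]), np.float64(9.76))
fixed rail R (array([ 0.001, -0.002]), np.float64(2.67)) stop+rail L (array([ 0.004, -0.004]), np.float64(2.67))
```

The fixed parts read 0.00 px. Since the last look the housing went 0.6 mm into the stop, so the earlier faint gap was real. It also turned about 0.2°, opening roughly 0.2 mm at the rail near the stop. I'll do one more squaring press at mid face, with a slight drag towards the stop.

Emit:
drive_tool(
  commands="45 0.1 -1 0 0;45 0.1 -1 0 0;45 0.1 -1 0 0;45 0.1 -1 0 0;45 0.1 -1 0 0;45 0.1 -1 0 0;45 0 -1 0 0;45 0 -1 0 0",
)

```text
time: 34.15
tool_pos: [0.5332, -0.0289, 0.1894]
tool_rot: [-0.0, 0.999, 0.047, 0.0]
contact_force: [-0.0, 0.4, -0.5]
gripper_width: 0.53
```

Emit:
drive_tool(
  commands="45 0 -1 0 0;45 0 -1 0 0;45 0 -1 0 0;45 0 -1 0.2 0;45 0 0 1 0;45 0 0 1 0;45 0 0 1 0;45 0 0 1 0",
)

```text
time: 35.15
tool_pos: [0.5222, 0.0896, 0.0626]
tool_rot: [-0.0, 0.999, 0.047, 0.0]
contact_force: [0.5, 0.1, 0.4]
gripper_width: 0.528
```

```bash
python3 -c "
from h import *
go(.003,.077,.024)"
```

```text
local [-0.039   0.0742] z 0.0626 yaw 5.34 F [0.5 0.1 0.4] w 0.528 t 35.15
units [ 1.4  -0.09  1.29]
```

Emit:
drive_tool(
  commands="45 0 -0.1 0.9 0;45 0 0 0.35 0;45 0.4 0 0 0;45 0.4 0 0 0;45 0.35 0 0 0;45 0.2 0 0 0;45 0.07 0 0 0;45 0.03 0 0 0",
)

```text
time: 36.15
tool_pos: [0.5655, 0.0957, 0.0257]
tool_rot: [-0.0, 0.999, 0.046, -0.0]
contact_force: [0.5, -0.3, -0.7]
gripper_width: 0.529
```

Emit:
drive_tool(
  commands="45 0.03 0 0 0;45 0.03 -0.02 0 0;45 0.02 -0.02 0 0;45 0 -0.02 0 0;45 0 -0.02 0 0;45 0 0 0 0;45 0 0 0 0;45 0 0 0 0",
)

```text
time: 37.15
tool_pos: [0.5659, 0.0979, 0.0248]
tool_rot: [0.0, 0.999, 0.046, -0.002]
contact_force: [-5.3, -2.0, 0.5]
gripper_width: 0.53
```

```bash
python3 -c "
from h import *
go(.005,.077,.024)"
```

```text
local [0.0052 0.0784] z 0.0248 yaw 5.26 F [-5.3 -2.   0.5] w 0.53 t 37.15
units [-0.01  0.05  0.03]
```

The press is 5 N into the rail with about 2 N of drag towards the stop. I'll retreat straight back and compare pictures.

Emit:
drive_tool(
  commands="45 -0.3 0 0 0;45 -0.7 0 0 0;45 0 0 -1 0;45 0 0 -1 0;45 0 0 -1 0;45 -0.6 1 -1 0;45 -0.6 1 -1 0;45 0 1 -0.5 0",
)

```text
time: 38.15
tool_pos: [0.5105, 0.002, 0.1933]
tool_rot: [0.0, 0.999, 0.046, 0.002]
contact_force: [1.0, 0.8, -1.2]
gripper_width: 0.529
```

Emit:
drive_tool(
  commands="45 0 1 0 0;45 0 1 0 0;45 0 1 0 0;45 0 1 0 0;45 0 1 0 0;45 0 1 0 0;45 0 1 0 0;45 0 1 0 0",
)

```text
time: 39.15
tool_pos: [0.5325, -0.2371, 0.1911]
tool_rot: [0.0, 0.999, 0.046, 0.001]
contact_force: [0.2, 0.2, 0.0]
gripper_width: 0.529
```

```bash
python3 -c "
from h import *
from scipy.ndimage import shift
from scipy.optimize import minimize
im=sum(manip.grab_frame('top')[:,:,::-1].astype(float) for i in range(5))/5
new=im[165:225,200:280].mean(2)
F1=cv2.resize(cv2.imread('pics/f1.png'),(80,60),interpolation=cv2.INTER_AREA).astype(float).mean(2)
F3=cv2.resize(cv2.imread('pics/f3.png'),(132,116),interpolation=cv2.INTER_AREA).astype(float).mean(2)[13:73,2:82]
def f(old,sl): 
    e=lambda d:((shift(old,(d[0],d[1]),order=3,mode='nearest')-new)[sl]**2).mean()
    return minimize(e,[0.1,.1],method='Nelder-Mead').x.round(3)
for n,o in(('f1',F1),('f3',F3)):
  print(n,'all',f(o,np.s_[19:44,22:56]),'L',f(o,np.s_[19:44,22:38]),'R',f(o,np.s_[19:44,38:56]),'fixed',f(o,np.s_[1:15,56:78]))
c=np.uint8(im[165:225,200:280]); cv2.imwrite('pics/f4.png',cv2.resize(c,None,fx=10,fy=10,interpolation=cv2.INTER_CUBIC))
go(0,0,.2)"
```

```text
f1 all [ 0.024 -0.219] L [ 0.042 -0.219] R [ 0.004 -0.221] fixed [-0.004 -0.006]
f3 all [-0.035 -0.015] L [-0.045 -0.007] R [-0.024 -0.02 ] fixed [-0.005 -0.003]
local [-0.0588 -0.2506] z 0.1908 yaw 5.27 F [ 0.3 -0.1  0.6] w 0.529 t 39.4
units [ 1.96 -8.35 -0.3 ]
```

View pics/f4.png

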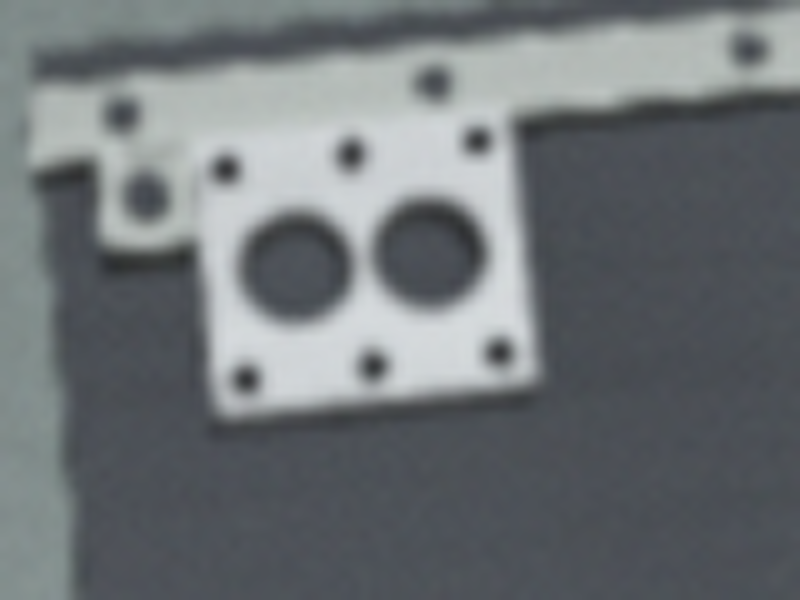

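The housing is at the stop (its edge at about x=203) and flush along the rail. The last press moved it about 0.1 mm back to the rail without leaving the stop, and the hand is clear. Handing in.

```bash
python3 -c "
from plant import manip
print(manip.job_done())"
```

```text
the job is handed in; nothing more can be done
None
```

The middle-sized housing is against both the rail and the stop, and I handed the job in at about 39 s with the hand clear. I only pushed it along the plate: first squared it towards the stop, then to the rail, then along the rail to the stop. Two more light presses followed, ending with one at mid face against the rail with a slight drag towards the stop.

- **Contact:** The tool met firm resistance of 5–8 N at the rail and 7–8 N at the stop, at the same positions each time within about 0.3 mm.
- **One check that disagreed:** An image comparison showed that the first squaring press had left about 0.6 mm at the stop. It also showed that the second stop push had turned the housing about 0.2°. The last press moved it about 0.1 mm back to the rail and left it at the stop.
- **What is left:** I can't rule out a gap of 0.1 mm or so from the images. I did not push against the stop again after that last press.
- **Other parts:** The pinion and spacer had not moved in a top picture taken before the last press. The gauge was never approached, but I did not check it again in a picture.

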